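# Load a battery pack through the spring gate of a charging dock

### The arm

A 6-joint arm with a two-finger parallel gripper is mounted at the origin on the work surface. World frame = base frame: x ahead of the robot, y to its left, z up, the work surface at z = 0. Lengths are in m, angles in rad, forces in N, time in s.
With the tool pointing down it reaches from about 0.25 to 0.8 m from the base axis. Payload 8.5 kg.
Tool frame: the origin (TCP) lies at the very end of the fingers, on their centre line; the grasp point (between the pads) lies 19 mm behind it (tcp_to_grasp is the distance from the TCP to the grasp point, in m); z points along the fingers, y is the line along which they close (so a half turn about z gives the same grasp; the last joint's range is limited). The gripper opens to 85 mm and grips with 20 to 120 N. Pads are 22 mm wide; open, the fingers measure 114 mm over their backs; the gripper's body (76 mm by 85 mm) begins 54 mm behind the grasp point. The pads swing forward as they close: fully open they stand 13 mm farther back than shut.
Start: joints at [1.246, 0.238, -0.013, 1.319, 0, 1.571], TCP at [0.168, 0.498, 0.231] pointing down, gripper open.
Joint ranges: [-2.66, 2.66], [-1.03, 1.9], [-1.14, 1.46], [-1.82, 2.27], [-1.45, 1.34], [-3.14, 3.14]. Speed limits (rad/s): [2.22, 2.22, 2.79, 3.14, 3.14, 3.14].

### API

Orientations are given as a unit quaternion [x, y, z, w].
In Python, from workcell import sense, read_camera, camera_info, close_job, tcp_to_grasp gives the robot as it stands. The module is installed in compiled form; this text tells all that it offers.
- The arm moves only by the tool arm_command, never from a script. Its argument "rows" is one flat list of numbers, 7 for each row, row after row: the shift along the tool's x, y, z in m, then the turn, a rotation vector about the tool's x, y, z in rad, then the opening, from 0 (shut) to 1 (fully open). In form: [dx, dy, dz, ax, ay, az, hand, dx, dy, dz, ax, ay, az, hand, ...]. A call has 1 to 10 rows; each row shifts and turns the commanded pose from where the row before left it, along the tool's axes as they then stand; what a row does not reach is not made up. A row lasts 1/10 s, in which the tool goes at most 50 mm and 8.59 degrees, less where a joint would pass 70% of its speed; a pose out of reach is approached as far as the arm can. A call is refused whole if a number of a shift passes 0.05 or a number of a turn 0.15, either way. A call with a gripper value outside its range is refused whole. The fingers move at their own pace and stop on an object; "squeeze" is the grip in N (left out, the last holds). Time passes only in rows, so rows that do not move let the fingers close. It gives the time, the measured TCP pose, the force, the opening and the grip force at its end, in the units of the state.
- sense(): the state, without advancing time (a new reading comes with each control period).
- read_camera(name): name is "scene" or "side" or "wrist"; returns (picture, depth): 480x640x3 uint8, red, green, blue; 480x640 float32, m along the optical axis (not along the pixel's ray), 0 where there is no reading.
- camera_info(name): a dict with "fx", "fy", "cx", "cy" (pixels), "eye" and "attitude" of the camera in the world. Camera axes: x right, y down, z forward; pixel columns grow to the right and rows downward; lengths in m; the calibration is good to about 2 mm. The wrist camera is an equidistant fisheye: a pixel r from the principal point sees the ray r / f radians off the axis. A picture is of the moment at which its call begins: read the wrist's pose just before it. camera_info takes no time and is no camera call; for the wrist camera it gives the pose at the moment of the call.
- close_job(): hands the job in; it is judged then, once.
The state is a dict: "t": time; "qpos": joint angles; "dq": joint speeds; "tau": joint torques, N m; "tcp_pos": TCP position; "eef_rot": TCP orientation; "wrist_force": force on the tool from outside, world axes, zero at the start; "wrist_torque": the same for the moment, N m; "opening": opening from 0.0 (shut) to 1.0 (fully open); "gripper_force": force on a finger pad.
Only numpy, scipy, OpenCV 4.12 (cv2) and the standard library are available. Lean on these libraries where they do the work, as an engineer would, in place of code of your own. Each camera call takes 0.05 s, during which the arm holds its last target. There are 200 camera calls.

### The job

Set the black battery pack with the yellow band on the open apron of the charging dock, brass contacts towards the gate, and push it from behind through the two orange spring leaves and into the roofed bay until it meets the sprung contact pad inside. Press it home against that pad with about 12 N for half a second (never force it: 30 N is too much), then back off and leave it in the bay with both gate leaves sprung shut behind it, without disturbing the other things on the bench.

Things in the scene. Friction and masses are not known exactly. Their poses are not given: they have to be found in the camera images.
- pack: Battery pack to be loaded, black box 92 (x) x 54 (y) x 28 (z) mm with a yellow band, about 0.2 to 0.4 kg, lying flat on the bench. Origin: centre of its underside; +x points to the end with the three brass contacts (nose), z up. At the start its nose points away from the robot within about 40 degrees.
- pack_nose (a point): Centre of the pack's brass-contact end face: 46 mm along pack +x, 14 mm above its underside.
- dock: Charging dock fixed to the bench, placed anew each time. Origin: at bench level under the middle of the gate line; dock +x runs into the bay, y across, z up. Its aluminium floor plate has its top 6 mm above the bench, is 100 wide and spans x -115 to +190 mm. Gate line at x 0: two black posts at y +-42, 9 across, 42 high, each carrying one orange leaf.
- apron (a point): Point on the floor plate's top at dock x -58, y 0: middle of the open apron (x -115 to 0, no side walls) where the pack is set down, its nose then 12 mm short of the gate line.
- bay_mouth (a point): Middle of the bay's mouth at dock x 60, y 0, on the floor. Between the gate line and here there is no roof, so closed fingers can follow the pack in from above. Slanted lead-ins at x 30 to 50 guide it into the bay: 58 mm wide inside, roof underside 36 and roof top 42 mm above the bench; a charger block 78 high at x 135 to 190.
- bay_pad (a point): Dock x 122, y 0, mid pack height: NEAREST place where the nose may meet the copper contact pad, which is hidden under the roof and not reported. It meets it 0 to 22 mm beyond this point, differently each time: find it by feel. The pad gives 4 N per mm, 10 mm travel. The tail is then past the leaves. As the push eases the spring returns the pack by what it was pressed in, no more.
- gate_left (a joint): Angle of the +y orange gate leaf, rad: 0 shut across the passage, up to 1.6 swung into the bay (+x). Upright hinge at dock x 0, y +42 mm; leaf reaches 27 mm from the hinge, 8 to 34 mm above the bench. Spring shuts it; opens only inward; hinge torque 0.025 N m shut, 0.065 fully open.
- gate_right (a joint): The same for the -y leaf, hinge at dock y -42 mm; 0 shut, up to 1.6 open inward.
- spare: bystander, same size as the pack but grey with a BLUE band (wrong pack); leave it alone.
- servo: bystander, black hobby servo 60x26x42 mm; origin at its underside; leave it alone.
- mouse: bystander, black computer mouse 105x60x31 mm; origin at its underside; leave it alone.
- driver: bystander, screwdriver with orange handle lying on the bench; leave it alone.
- tape: bystander, blue ring of tape, 90 across, 24 high mm; origin at its underside; leave it alone.
- mug: bystander, blue mug 80 across, 90 high mm; origin at its underside; leave it alone.

How it is judged:
By the outcome, as a careful person would: the job done as asked, in the order asked, and still so for the second after the job is handed in, with the robot touching nothing.
It also fails if it takes over 67 s, if anything falls off the work surface, if the arm or the gripper's body presses on something with over 40 N, if the wrist force passes 120 N, or if a joint passes its speed limit or range.

## Working session

There is one attempt and no reset: what is moved stays moved. The work goes in short steps, Python scripts to look and compute and a tool call to move; the robot and the scene stay as the last step left them, time stands still between calls to the robot, and variables do not carry over. Pictures are saved under pics/ and viewed, at most 10 in all, crops included, and the job is handed in when it is done.

Besides the shell and the picture viewer there is one more tool, called after ">>>" as name(argument=value, ...) on one line, values as JSON. arm_command: Moves the arm, as the interface text tells. Its arguments: {"type":"object","properties":{"rows":{"type":"array","items":{"type":"number"}},"squeeze":{"type":"number"}},"required":["rows"]}

```bash
mkdir -p pics; python3 - <<'E'
from workcell import *
import cv2,numpy as np
s=sense();print(s)
for n in("scene","side"):
    p,d=read_camera(n);np.savez(f"{n}.npz",p=p,d=d);cv2.imwrite(f"pics/{n}0.png",p[:,:,::-1]);print(n,camera_info(n))
print(camera_info("wrist"),tcp_to_grasp)
E
```

```text
{'t': 0.0, 'qpos': array([ 1.24597115e+00,  2.38805497e-01, -1.42551267e-02,  1.31923187e+00,
       -2.31180370e-05,  1.57080534e+00]), 'dq': array([0.00043819, 0.00177671, 0.00032333, 0.00166193, 0.0005002 ,
       0.00096373]), 'tau': array([-6.66771175e-04, -5.38776040e+01,  3.46445310e+01,  1.80616305e-02,
        9.66510788e-05, -3.10924406e-06]), 'tcp_pos': array([0.16741971, 0.4971364 , 0.23066434]), 'eef_rot': array([ 1.61703906e-01,  9.86839038e-01, -7.40108596e-04, -1.09554547e-04]), 'wrist_force': array([ 0.28378137, -0.24877061,  0.39703657]), 'wrist_torque': array([-0.01407565, -0.01167736, -0.0366989 ]), 'gripper_force': 0.0, 'opening': 1.002060923215948}
scene {'fx': 563.8610053253744, 'fy': 563.8610053253744, 'cx': 312.94212040055544, 'cy': 229.49256472108328, 'eye': array([1.07112276, 0.97804656, 0.82877461]), 'attitude': array([ 0.22723377,  0.85535339, -0.45310367, -0.10692268])}
side {'fx': 566.3865436036414, 'fy': 566.3865436036414, 'cx': 323.67287276645385, 'cy': 236.50635214101646, 'eye': array([ 0.33039468, -1.01897718,  0.78342986]), 'attitude': array([ 0.8855861 , -0.07833921,  0.04258206, -0.45583658])}
{'fx': 371.64829954431775, 'fy': 371.64829954431775, 'cx': 318.134088729588, 'cy': 242.64393820790264, 'eye': array([0.09457796, 0.5216505 , 0.37332091]), 'attitude': array([0.80271849, 0.57661741, 0.08786039, 0.12424147])} 0.0187
```

View pics/scene0.png

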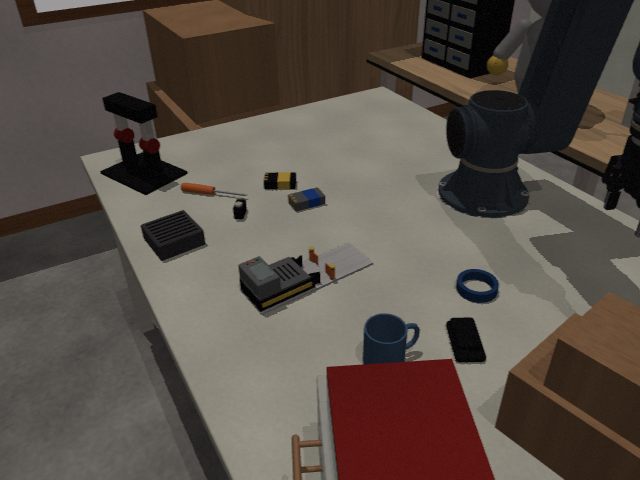

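View pics/side0.png

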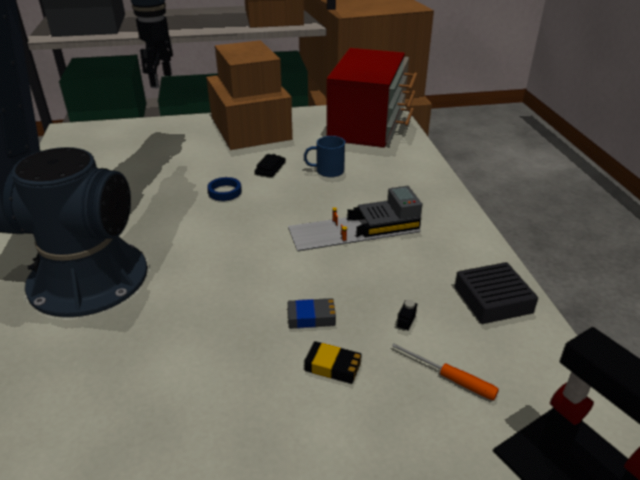

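```bash
cat > h.py <<'E'
from workcell import *
import cv2,numpy as np
from scipy.spatial.transform import Rotation as R
def cloud(n,d):
    c=camera_info(n);v,u=np.mgrid[0:480,0:640]
    P=np.stack([(u-c["cx"])/c["fx"]*d,(v-c["cy"])/c["fy"]*d,d],-1)
    return P@R.from_quat(c["attitude"]).as_matrix().T+c["eye"]
def ray(n,uv,z):
    c=camera_info(n);uv=np.atleast_2d(uv).astype(float)
    r=np.c_[(uv[:,0]-c["cx"])/c["fx"],(uv[:,1]-c["cy"])/c["fy"],np.ones(len(uv))]@R.from_quat(c["attitude"]).as_matrix().T
    return c["eye"]+r*((z-c["eye"][2])/r[:,2])[:,None]
def rect(P):
    c,s,a=cv2.minAreaRect((P[:,:2]*1000).astype(np.float32))
    if s[0]<s[1]: s=s[::-1];a+=90
    a=(a+90)%180-90
    return np.round(c,1),np.round(s,1),round(a,1)
E
python3 - <<'E'
from h import *
import warnings
for n in("side","scene"):
    f=np.load(n+".npz");p,d=f["p"],f["d"];W=cloud(n,d);hsv=cv2.cvtColor(p,cv2.COLOR_RGB2HSV)
    H,S,V=[hsv[...,i].astype(int) for i in range(3)]
    ok=(d>0)
    print(n)
    # pack: yellow band
    box={"side":(295,330,370,390),"scene":(258,165,302,195)}[n]
    m=np.zeros_like(ok);m[box[1]:box[3],box[0]:box[2]]=1;m&=ok
    t=m&(W[...,2]>.022)&(W[...,2]<.04);print("pack top",t.sum(),rect(W[t]),np.median(W[t][:,2]))
    y=m&(H>18)&(H<35)&(S>120)&t;print("yellow",rect(W[y]),W[y].mean(0))
    print("bench z",np.median(W[m&(W[...,2]<.012)][:,2]))
    o=ok&(H<18)&(S>150)&(V>90)&(W[...,2]>.005)&(W[...,2]<.06)
    k,l,st,ce=cv2.connectedComponentsWithStats(o.astype(np.uint8))
    for i in range(1,k):
        if 5<st[i,4]<400: Q=W[l==i];print("orange",st[i],Q.mean(0).round(4),Q.min(0).round(4),Q.max(0).round(4))
    # plate
    box={"side":(280,200,430,255),"scene":(235,235,380,310)}[n]
    m=np.zeros_like(ok);m[box[1]:box[3],box[0]:box[2]]=1;m&=ok
    for lo,hi in((.003,.010),(.036,.048),(.07,.085)):
        t=(m&(W[...,2]>lo)&(W[...,2]<hi)).astype(np.uint8)
        t=cv2.morphologyEx(t,cv2.MORPH_OPEN,np.ones((3,3),np.uint8))
        k,l,st,ce=cv2.connectedComponentsWithStats(t)
        for i in range(1,k):
            if st[i,4]>20: print(lo,st[i],rect(W[l==i]))
    cv2.imwrite(f"pics/{n}_d.png",cv2.resize(p[box[1]:box[3],box[0]:box[2],::-1],None,fx=5,fy=5,interpolation=cv2.INTER_CUBIC))
E
```

```text
side
pack top 1289 (array([ 471.4, -341.1]), array([92.9, 57.4]), -30.2) 0.028258688123170783
yellow (array([ 476.9, -344.4]), array([79.1, 56.4]), -29.9) [ 0.46774661 -0.34201042  0.02823852]
bench z 0.0005282457792969986
orange [406 108   7  15  22] [0.8999 0.5933 0.0523] [0.8747 0.5441 0.0489] [0.928  0.6515 0.0556]
orange [334 212   3   5   9] [0.5644 0.1022 0.0338] [0.5627 0.0891 0.0282] [0.5685 0.1141 0.0378]
0.003 [ 289  218   80   31 1510] (array([547.1,  71.1]), array([191.6, 108.7]), 4.2)
0.003 [389 230  20   6  66] (array([705.7,  39.3]), array([50.5, 13.9]), 4.3)
0.003 [372 234  16   5  58] (array([657.8,  32.5]), array([38.3, 11. ]), 4.2)
0.036 [358 201  42  25 736] (array([664.5,  80. ]), array([96.3, 78.7]), -84.9)
0.036 [332 207   5   5  21] (array([563.5, 115. ]), array([14.8,  9.7]), 78.8)
0.036 [401 215  20   7  72] (array([732. ,  42.7]), array([50.9, 10.8]), 7.2)
0.07 [396 200  26  10 204] (array([730.4,  55.2]), array([55. , 37.6]), 3.8)
scene
pack top 360 (array([ 486.6, -299.6]), array([145.5,  98. ]), 71.0) 0.027769301406674662
yellow (array([ 479.3, -337.6]), array([74.1, 60.5]), -28.0) [ 0.46747811 -0.32993622  0.02763965]
bench z 0.00038096231913364864
orange [181 183  33   9 174] [ 0.6981 -0.4156  0.0226] [ 0.6597 -0.4547  0.014 ] [ 0.7361 -0.3795  0.0291]
0.003 [ 301  243   69   45 1294] (array([535.4,  70.5]), array([163.1, 106.6]), 4.2)
0.003 [300 287  14   9  55] (array([636.4, 126.7]), array([38. ,  9.6]), 6.1)
0.003 [268 294  30  16 114] (array([697.5, 132. ]), array([77.3, 11.8]), 8.0)
0.036 [257 257  53  43 820] (array([691.3,  84.7]), array([136.4,  95.8]), 4.8)
0.07 [238 257  41  32 761] (array([731.3,  88. ]), array([95.5, 56.3]), -85.1)
```

View pics/side_d.png

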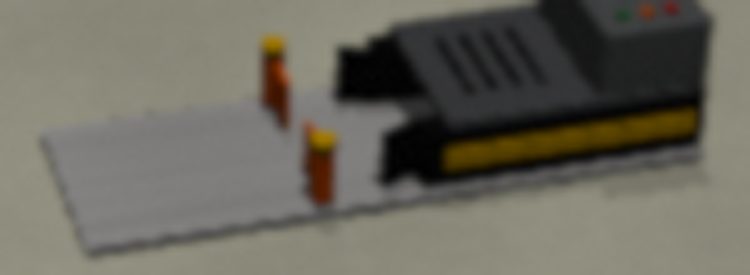

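```bash
cat >> h.py <<'E'
def plan(x,y,z,yawy):
    """tool-frame shift and turn from commanded(measured) pose to target; yawy = heading of tool y, deg"""
    s=sense();r=R.from_quat(s["eef_rot"]);M=r.as_matrix()
    a=np.radians(yawy);ty=np.array([np.cos(a),np.sin(a),0]);tz=np.array([0,0,-1.]);T=np.c_[np.cross(ty,tz),ty,tz]
    d=M.T@(np.array([x,y,z])-s["tcp_pos"])
    print("t",round(s["t"],2),"tcp",s["tcp_pos"].round(4),"ty",np.degrees(np.arctan2(M[1,1],M[0,1])).round(2),"shift",d.round(4),"turn",(r.inv()*R.from_matrix(T)).as_rotvec().round(4),"q",s["qpos"].round(2),"F",s["wrist_force"].round(2))
E
python3 - <<'E'
from h import *
A=ray("side",[[334.4,209],[344.4,228]],.042);print(A,A.mean(0))
B=ray("scene",[[311.5,248],[330.5,264]],.042);print(B,B.mean(0))
f=np.load("side.npz");p,d=f["p"],f["d"];W=cloud("side",d)
m=np.zeros(d.shape,bool);m[295:330,283:340]=1;m&=(W[...,2]>.022)&(W[...,2]<.04);print("spare",rect(W[m]))
f=np.load("scene.npz");p,d=f["p"],f["d"];W=cloud("scene",d)
m=np.zeros(d.shape,bool);m[168:188,258:300]=1;m&=(W[...,2]>.024)&(W[...,2]<.032);print("pack",rect(W[m]))
plan(.471,-.341,.16,60)
E
```

```text
[[0.56374851 0.11143105 0.042     ]
 [0.57085763 0.02814149 0.042     ]] [0.56730307 0.06978627 0.042     ]
[[0.57133075 0.03443103 0.042     ]
 [0.56391154 0.10973961 0.042     ]] [0.56762115 0.07208532 0.042     ]
spare (array([ 454.3, -209.7]), array([92.7, 58.6]), -3.9)
pack (array([ 474.8, -336. ]), array([91. , 60.6]), -30.8)
t 0.1 tcp [0.1674 0.4972 0.2308] ty 71.39 shift [-0.5552 -0.6974  0.0716] turn [-1.300e-03  1.000e-04  1.988e-01] q [ 1.25  0.24 -0.01  1.32  0.    1.57] F [ 0.65 -0.8   0.03]
```

>>> arm_command(rows=[-0.03, -0.038, 0, 0, 0, 0, 1, -0.03, -0.038, 0, 0, 0, 0, 1, -0.03, -0.038, 0, 0, 0, 0, 1, -0.03, -0.038, 0, 0, 0, 0, 1, -0.03, -0.038, 0, 0, 0, 0, 1, -0.03, -0.038, 0, 0, 0, 0, 1, -0.03, -0.038, 0, 0, 0, 0, 1, -0.03, -0.038, 0, 0, 0, 0, 1, -0.03, -0.038, 0, 0, 0, 0, 1, -0.03, -0.038, 0, 0, 0, 0, 1])

```text
t: 1.1
tcp_pos: [0.3306, 0.0397, 0.2314]
eef_rot: [0.162, 0.987, 0.0, 0.0]
wrist_force: [1.4, 1.2, -0.9]
opening: 0.999
gripper_force: 0.0
```

```bash
python3 -c "
from h import *
plan(.471,-.341,.16,60)"
```

```text
t 1.1 tcp [0.3306 0.0397 0.2314] ty 71.41 shift [-0.2544 -0.3161  0.0715] turn [0.0004 0.0006 0.1991] q [ 0.12 -0.1  -0.38  1.28  0.    0.44] F [ 1.39  1.22 -0.93]
```

>>> arm_command(rows=[-0.03, -0.038, 0.005, 0, 0, 0, 1, -0.03, -0.038, 0.005, 0, 0, 0, 1, -0.03, -0.038, 0.005, 0, 0, 0, 1, -0.03, -0.038, 0.005, 0, 0, 0, 1, -0.03, -0.038, 0.005, 0, 0, 0, 1, -0.03, -0.038, 0.005, 0, 0, 0, 1, -0.03, -0.038, 0.01, 0, 0, 0, 1, -0.03, -0.038, 0.01, 0, 0, 0, 1, -0.014, -0.012, 0.02, 0, 0, 0.1, 1, 0, 0, 0, 0, 0, 0.1, 1])

```text
t: 2.1
tcp_pos: [0.4701, -0.3408, 0.1577]
eef_rot: [0.262, 0.965, 0.001, -0.002]
wrist_force: [-0.2, 0.4, 0.2]
opening: 0.999
gripper_force: 0.0
```

```bash
cat >> h.py <<'E'
def wrist():
    c=camera_info("wrist");p,d=read_camera("wrist");return c,p,d
def wpt(c,uv,z):
    uv=np.atleast_2d(uv).astype(float);a=np.c_[uv[:,0]-c["cx"],uv[:,1]-c["cy"]]/c["fx"];t=np.linalg.norm(a,axis=1)
    r=np.c_[a*(np.sin(t)/np.maximum(t,1e-9))[:,None],np.cos(t)]@R.from_quat(c["attitude"]).as_matrix().T
    return c["eye"]+r*((z-c["eye"][2])/r[:,2])[:,None]
E
python3 -c "
from h import *
plan(.471,-.341,.16,60)
c,p,d=wrist();cv2.imwrite('pics/w1.png',p[:,:,::-1]);import pickle;pickle.dump((c,p,d),open('w1.pkl','wb'))"
```

```text
t 2.1 tcp [ 0.4701 -0.3408  0.1577] ty 59.57 shift [-0.0009  0.0003 -0.0023] turn [ 0.0001 -0.0041 -0.0075] q [-0.63  0.37 -0.02  1.19 -0.   -0.1 ] F [-0.25  0.4   0.17]
```

View pics/w1.png

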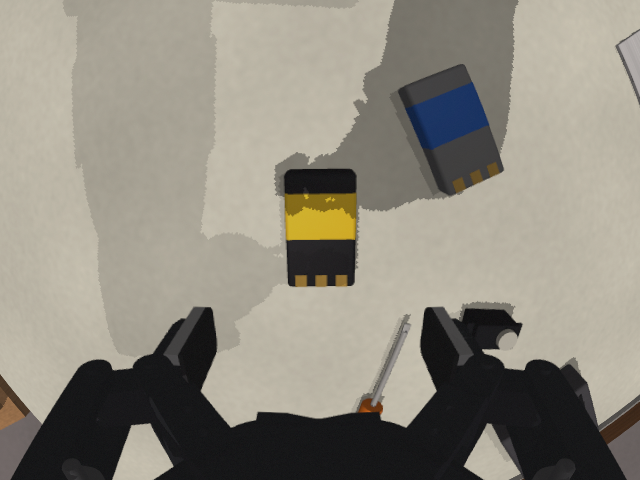

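```bash
python3 -c "
from h import *
import pickle
c,p,d=pickle.load(open('w1.pkl','rb'))
P=wpt(c,[[285,170],[356,170],[354,286],[288,286]],.028)*1000
print(P.round(1),P.mean(0).round(1));e=(P[2]+P[3]-P[0]-P[1])[:2];print(np.degrees(np.arctan2(e[1],e[0])),np.linalg.norm(e)/2,np.linalg.norm((P[1]-P[0])[:2]))
print('driver tip, servo',wpt(c,[[405,318],[465,305]],.01).round(3))
m=(p.max(2)<75).astype(np.uint8)|((cv2.cvtColor(p,cv2.COLOR_RGB2HSV)[...,1]>110)&(p.min(2)<150)).astype(np.uint8);m[:160]=0;m[295:]=0;m[:,:275]=0;m[:,365:]=0
m=cv2.morphologyEx(m,cv2.MORPH_OPEN,np.ones((5,5),np.uint8))
ys,xs=np.nonzero(m);print(rect(wpt(c,np.c_[xs,ys],.028)))
"
```

```text
[[ 416.7 -338.3   28. ]
 [ 443.1 -293.3   28. ]
 [ 523.3 -339.3   28. ]
 [ 496.4 -384.9   28. ]] [ 469.9 -338.9   28. ]
-30.10868258805148 92.38727448162787 52.191141944745986
driver tip, servo [[ 0.583 -0.317  0.01 ]
 [ 0.603 -0.262  0.01 ]]
(array([ 469.1, -339.1]), array([93.5, 53.3]), -29.1)
```

>>> arm_command(rows=[0.001, 0.0015, 0.03, 0, -0.004, -0.011, 1, 0, 0, 0.04, 0, 0, 0, 1, 0, 0, 0.04, 0, 0, 0, 1, 0, 0, 0.03, 0, 0, 0, 1, 0, 0, 0.0145, 0, 0, 0, 1, 0, 0, 0, 0, 0, 0, 1, 0, 0, 0, 0, 0, 0, 0.5, 0, 0, 0, 0, 0, 0, 0.4, 0, 0, 0, 0, 0, 0, 0.4, 0, 0, 0, 0, 0, 0, 0.4], squeeze=40)

```text
t: 3.15
tcp_pos: [0.4716, -0.3381, 0.0085]
eef_rot: [0.254, 0.967, -0.001, 0.003]
wrist_force: [-1.0, -0.3, 6.8]
opening: 0.628
gripper_force: 43.3
```

```bash
python3 -c "
from h import *
plan(.47,-.339,.003,60.2);s=sense();print(s['opening'],s['gripper_force'])"
```

```text
t 3.15 tcp [ 0.4716 -0.3381  0.0085] ty 60.58 shift [ 0.0009 -0.0016  0.0055] turn [-0.0005  0.0067  0.0066] q [-0.62  0.48 -0.25  0.83  0.   -0.11] F [-0.97 -0.3   6.78]
0.6276058314918963 43.308645486831665
```

>>> arm_command(rows=[0, 0, -0.02, 0, 0, 0, 0.4, 0, 0, -0.04, 0, 0, 0, 0.4, 0, 0, -0.04, 0, 0, 0, 0.4, 0.009, 0.02, 0, 0, 0, 0, 0.4, 0.018, 0.041, 0, 0, 0, 0, 0.4, 0.018, 0.041, 0, 0, 0, 0, 0.4, 0.018, 0.041, 0, 0, 0, 0, 0.4, 0.018, 0.041, 0, 0, 0, 0, 0.4, 0.018, 0.041, 0, 0, 0, 0, 0.4, 0.018, 0.041, 0, 0, 0, 0, 0.4])

```text
t: 4.15
tcp_pos: [0.4992, -0.0462, 0.107]
eef_rot: [0.254, 0.967, -0.0, 0.002]
wrist_force: [1.0, 0.2, -2.7]
opening: 0.622
gripper_force: 43.6
```

>>> arm_command(rows=[0.018, 0.041, 0, 0, 0, 0, 0.4, 0.009, 0.02, 0, 0, 0, 0, 0.4, 0, 0, 0, 0, 0, -0.1, 0.4, 0, 0, 0, 0, 0, -0.1, 0.4, 0, 0, 0, 0, 0, -0.1, 0.4, 0, 0, 0, 0, 0, -0.1, 0.4, 0, 0, 0, 0, 0, -0.1, 0.4, 0, 0, 0, 0, 0, -0.095, 0.4, 0, 0, 0, 0, 0, 0, 0.4])

```text
t: 5.05
tcp_pos: [0.5057, 0.0184, 0.1067]
eef_rot: [-0.041, 0.999, -0.001, 0.002]
wrist_force: [-0.5, -0.3, -2.3]
opening: 0.623
gripper_force: 43.7
```

```bash
python3 -c "
from h import *
plan(.5095,.0662,.06,94.7);s=sense();print(s['opening'],s['gripper_force'])
c,p,d=wrist();cv2.imwrite('pics/w2.png',p[:,:,::-1]);import pickle;pickle.dump((c,p,d),open('w2.pkl','wb'))"
```

```text
t 5.05 tcp [0.5057 0.0184 0.1067] ty 94.75 shift [-0.0076  0.0474  0.0466] turn [-0.0023  0.0038  0.0008] q [ 0.04  0.28 -0.29  1.   -0.   -0.05] F [-0.49 -0.3  -2.29]
0.6231054311209214 43.67582023143768
```

View pics/w2.png

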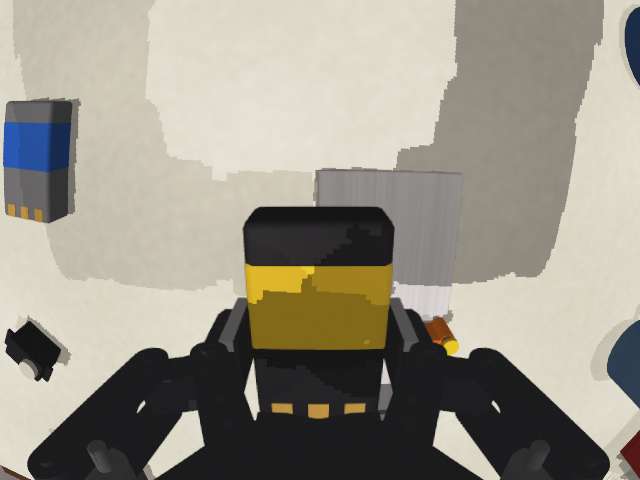

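```bash
python3 -c "
from h import *
import pickle
c,p,d=pickle.load(open('w2.pkl','rb'))
P=wpt(c,[[316,170],[462,173]],.006);print('edge',P.round(4));e=P[1]-P[0];print(np.linalg.norm(e),'yaw',np.degrees(np.arctan2(e[1],e[0]))-90)
print('post',wpt(c,[[452,346]],.042).round(4))
Q=wpt(c,[[245,226],[392,226],[249,349],[386,349],[244,209+2],[394,211]],.1262);print('pack',Q.round(4))
print(wpt(c,[[262,207],[380,207]],.115).round(4))
"
```

```text
edge [[0.4562 0.0122 0.006 ]
 [0.4475 0.1121 0.006 ]]
0.10025844452618514 yaw 4.989614566481407
post [[0.5617 0.1156 0.042 ]]
pack [[ 0.4636 -0.0109  0.1262]
 [ 0.4594  0.0399  0.1262]
 [ 0.5142 -0.0089  0.1262]
 [ 0.5096  0.0455  0.1262]
 [ 0.4583 -0.0114  0.1262]
 [ 0.454   0.0399  0.1262]]
[[ 0.459  -0.0067  0.115 ]
 [ 0.4554  0.0369  0.115 ]]
```

>>> arm_command(rows=[-0.004, 0.024, 0, 0, 0.004, -0.003, 0.4, -0.0043, 0.0233, 0.0, 0, 0, 0, 0.4, 0, 0, 0.03, 0, 0, 0, 0.4, 0, 0, 0.03, 0, 0, 0, 0.4, 0, 0, 0.02, 0, 0, 0, 0.4, 0, 0, 0.006, 0, 0, 0, 0.4, 0, 0, 0.003, 0, 0, 0, 0.4, 0, 0, 0, 0, 0, 0, 0.4])

```text
t: 5.9
tcp_pos: [0.5105, 0.066, 0.0177]
eef_rot: [-0.042, 0.999, -0.001, 0.0]
wrist_force: [0.1, 0.8, -2.9]
opening: 0.621
gripper_force: 43.6
```

```bash
python3 -c "
from h import *
plan(.51,.0662,.0145,94.9)"
```

```text
t 5.9 tcp [0.5105 0.066  0.0177] ty 94.77 shift [0.0005 0.0002 0.0032] turn [-0.0023  0.0001 -0.0023] q [ 0.13  0.39 -0.4   0.79 -0.    0.05] F [ 0.1   0.77 -2.9 ]
```

Not yet touching; lower slowly.

>>> arm_command(rows=[0, 0, 0.001, 0, 0, 0, 0.4, 0, 0, 0.001, 0, 0, 0, 0.4, 0, 0, 0.001, 0, 0, 0, 0.4, 0, 0, 0, 0, 0, 0, 0.4])

```text
t: 6.3
tcp_pos: [0.5104, 0.066, 0.0146]
eef_rot: [-0.042, 0.999, -0.001, 0.0]
wrist_force: [-0.8, -0.6, 0.3]
opening: 0.62
gripper_force: 44.1
```

>>> arm_command(rows=[0, 0, 0, 0, 0, 0, 0.7, 0, 0, 0, 0, 0, 0, 0.85, 0, 0, 0, 0, 0, 0, 0.85, 0, 0, -0.03, 0, 0, 0, 0.85, 0, 0, -0.04, 0, 0, 0, 0.85, 0.03, 0, -0.04, 0, 0, 0, 0.5, 0.04, 0, -0.03, 0, 0, 0, 0, 0.03, 0, 0, 0, 0, 0, 0, 0, 0, 0, 0, 0, 0, 0])

```text
t: 7.2
tcp_pos: [0.4073, 0.0576, 0.1552]
eef_rot: [-0.042, 0.999, -0.001, -0.0]
wrist_force: [0.1, 0.6, -0.3]
opening: 0.165
gripper_force: 0.0
```

```bash
python3 -c "
from h import *
plan(.43,.06,.1,94.9)
c,p,d=wrist();cv2.imwrite('pics/w3.png',p[:,:,::-1]);import pickle;pickle.dump((c,p,d),open('w3.pkl','wb'))"
```

```text
t 7.2 tcp [0.4073 0.0576 0.1552] ty 94.84 shift [-0.0228  0.0006  0.0552] turn [-0.0023 -0.0006 -0.0011] q [ 0.14  0.09 -0.4   1.08 -0.    0.06] F [ 0.15  0.63 -0.3 ]
```

View pics/w3.png

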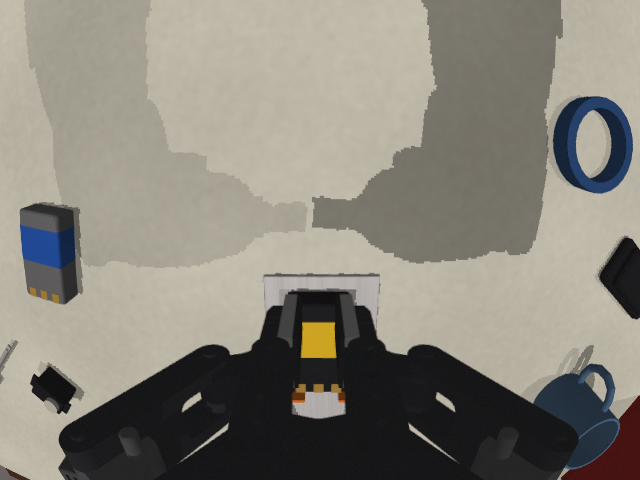

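```bash
python3 -c "
from h import *
import pickle
c,p,d=pickle.load(open('w3.pkl','rb'))
a=np.radians(4.9);u=np.array([np.cos(a),np.sin(a)]);v=np.array([-u[1],u[0]]);g=np.array([.567,.0715])
def dk(P):
    q=P[:,:2]-g;return (np.c_[q@u,q@v]*1000).round(1)
print('plate edge',dk(wpt(c,[[264,275],[380,275]],.006)),'leaf',dk(wpt(c,[[304,397],[336,397]],.034)),'contacts',dk(wpt(c,[[303,388],[318,388],[334,388]],.034)))
hsv=cv2.cvtColor(p,cv2.COLOR_RGB2HSV);m=(hsv[...,0]>18)&(hsv[...,0]<35)&(hsv[...,1]>150);m[:300]=0;m[370:]=0
y,x=np.nonzero(m);print('yellow',rect(wpt(c,np.c_[x,y],.034)),x.min(),x.max(),y.min(),y.max())
p,d=read_camera('side');W=cloud('side',d);q=W[...,:2]-g
x=q@u*1000;y=q@v*1000;m=(d>0)&(W[...,2]>.029)&(W[...,2]<.040)&(x>-120)&(x<-7)&(abs(y)<40)
print('pack side',m.sum(),rect(W[m]),x[m].min(),x[m].max(),y[m].min(),y[m].max(),dk(W[m].mean(0)[None]))
cv2.imwrite('pics/s2.png',cv2.resize(p[190:260,270:430,::-1],None,fx=5,fy=5,interpolation=cv2.INTER_CUBIC))
"
```

```text
plate edge [[-116.4  -47.5]
 [-116.3   51.8]] leaf [[ -5.7 -14.2]
 [ -5.7  15.1]] contacts [[-16.8 -14.9]
 [-16.9  -1.4]
 [-16.8  13.1]]
yellow (array([504.1, -56.8]), array([274.5,  36. ]), -87.2) 53 336 300 357
pack side 574 (array([510.2,  62.4]), array([91.3, 60.9]), 3.6) -103.32631805836755 -11.664179179797928 -34.16248554777539 26.81050082023588 [[-58.1  -6.2]]
```

View pics/s2.png

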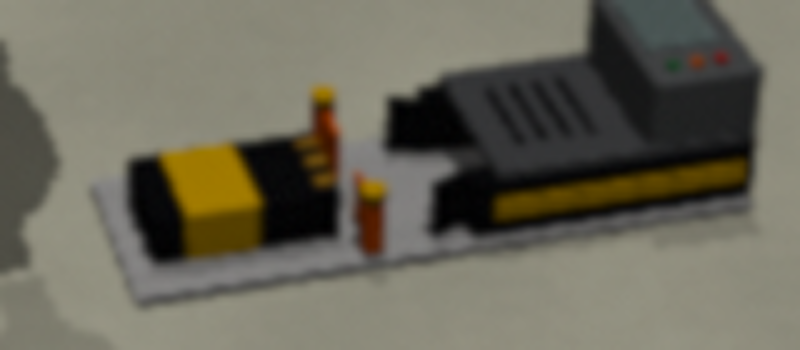

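```bash
python3 -c "
from h import *
plan(.4275,.0603,.013,94.7);print(sense()['opening'])"
```

```text
t 7.3 tcp [0.4107 0.058  0.1546] ty 94.83 shift [-0.0169  0.0012  0.1417] turn [-0.0023  0.0009  0.0023] q [ 0.14  0.09 -0.4   1.08 -0.    0.06] F [0.51 0.35 0.45]
0.009719858987530722
```

>>> arm_command(rows=[-0.014, 0.001, 0.03, -0.002, 0, 0.002, 0, 0, 0, 0.04, 0, 0, 0, 0, 0, 0, 0.04, 0, 0, 0, 0, 0, 0, 0.025, 0, 0, 0, 0, 0, 0, 0.006, 0, 0, 0, 0, 0, 0, 0, 0, 0, 0, 0])

```text
t: 7.9
tcp_pos: [0.4243, 0.0599, 0.0123]
eef_rot: [-0.041, 0.999, -0.0, -0.002]
wrist_force: [0.2, 0.2, -0.1]
opening: -0.001
gripper_force: 0.0
```

```bash
cat >> h.py <<'E'
def dock():
    s=sense();a=np.radians(4.7);u=np.array([np.cos(a),np.sin(a)]);v=np.array([-u[1],u[0]]);q=s["tcp_pos"][:2]-[.567,.0717]
    print("t",round(s["t"],2),"dock mm",(1000*q@u).round(1),(1000*q@v).round(1),"z",s["tcp_pos"][2].round(4),"F",(s["wrist_force"][:2]@u).round(1),(s["wrist_force"][:2]@v).round(1),s["wrist_force"][2].round(1))
E
python3 -c "
from h import *
dock();plan(.4275,.0603,.013,94.7)"
```

```text
t 7.9 dock mm -143.2 -0.0 z 0.0123 F 0.3 0.2 -0.1
t 7.9 tcp [0.4243 0.0599 0.0123] ty 94.71 shift [-0.0032  0.0001 -0.0007] turn [-0.0005 -0.003   0.0001] q [ 0.14  0.28 -0.6   0.7  -0.    0.06] F [ 0.25  0.23 -0.08]
```

>>> arm_command(rows=[-0.006, 0, 0, 0, 0, 0, 0, -0.006, 0, 0, 0, 0, 0, 0, -0.006, 0, 0, 0, 0, 0, 0, -0.004, 0, 0, 0, 0, 0, 0, -0.004, 0, 0, 0, 0, 0, 0, -0.004, 0, 0, 0, 0, 0, 0, -0.004, 0, 0, 0, 0, 0, 0, -0.004, 0, 0, 0, 0, 0, 0, -0.004, 0, 0, 0, 0, 0, 0, -0.004, 0, 0, 0, 0, 0, 0])

```text
t: 8.9
tcp_pos: [0.4677, 0.0635, 0.0127]
eef_rot: [-0.041, 0.999, -0.0, -0.003]
wrist_force: [-11.1, -0.6, 8.4]
opening: -0.001
gripper_force: 5.6
```

```bash
python3 -c "
from h import *
dock()"
```

```text
t 8.9 dock mm -99.6 -0.0 z 0.0127 F -11.1 0.3 8.4
```

>>> arm_command(rows=[-0.005, 0, 0, 0, 0, 0, 0, -0.005, 0, 0, 0, 0, 0, 0, -0.005, 0, 0, 0, 0, 0, 0, -0.005, 0, 0, 0, 0, 0, 0, -0.005, 0, 0, 0, 0, 0, 0, -0.005, 0, 0, 0, 0, 0, 0])

```text
t: 9.5
tcp_pos: [0.5, 0.0662, 0.0129]
eef_rot: [-0.041, 0.999, -0.0, -0.001]
wrist_force: [-3.4, 0.1, -1.3]
opening: 0.002
gripper_force: 1.5
```

```bash
python3 -c "
from h import *
dock()
p,d=read_camera('side')
cv2.imwrite('pics/s3.png',cv2.resize(p[190:260,270:430,::-1],None,fx=5,fy=5,interpolation=cv2.INTER_CUBIC))"
```

```text
t 9.5 dock mm -67.3 0.0 z 0.0129 F -3.4 0.4 -1.3
```

View pics/s3.png

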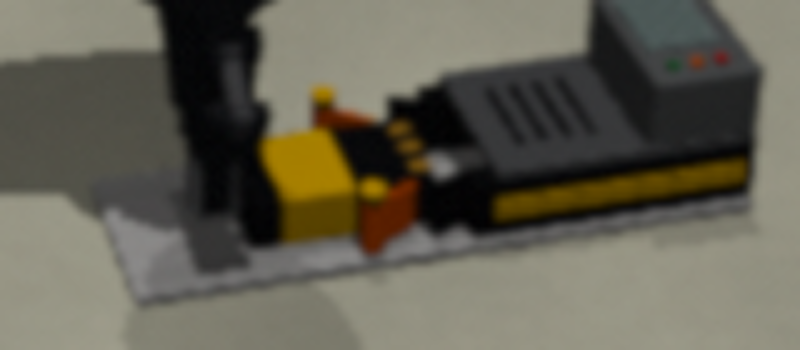

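>>> arm_command(rows=[-0.004, 0, 0, 0, 0, 0, 0, -0.004, 0, 0, 0, 0, 0, 0, -0.004, 0, 0, 0, 0, 0, 0, -0.004, 0, 0, 0, 0, 0, 0, -0.004, 0, 0, 0, 0, 0, 0])

```text
t: 10.05
tcp_pos: [0.5136, 0.0675, 0.0123]
eef_rot: [-0.041, 0.999, -0.0, -0.006]
wrist_force: [-33.3, 0.2, 22.7]
opening: -0.001
gripper_force: 16.8
```

>>> arm_command(rows=[-0.004, 0, 0, 0, 0, 0, 0, -0.004, 0, 0, 0, 0, 0, 0, -0.004, 0, 0, 0, 0, 0, 0, -0.004, 0, 0, 0, 0, 0, 0, -0.004, 0, 0, 0, 0, 0, 0])

```text
t: 10.55
tcp_pos: [0.5405, 0.0696, 0.0131]
eef_rot: [-0.041, 0.999, -0.0, -0.0]
wrist_force: [-3.3, 1.3, -1.2]
opening: 0.003
gripper_force: 1.5
```

>>> arm_command(rows=[-0.004, 0, 0, 0, 0, 0, 0, -0.004, 0, 0, 0, 0, 0, 0, -0.004, 0, 0, 0, 0, 0, 0, -0.004, 0, 0, 0, 0, 0, 0, -0.004, 0, 0, 0, 0, 0, 0])

```text
t: 11.05
tcp_pos: [0.5601, 0.0712, 0.0131]
eef_rot: [-0.041, 0.999, -0.0, -0.0]
wrist_force: [-2.8, 0.8, -1.2]
opening: 0.004
gripper_force: 1.5
```

```bash
python3 -c "
from h import *
dock();print(sense()['eef_rot'])"
```

```text
t 11.05 dock mm -6.9 0.1 z 0.0131 F -2.7 1.0 -1.2
[-4.10943097e-02  9.99155180e-01 -1.49194030e-04 -4.03211494e-04]
```

>>> arm_command(rows=[-0.003, 0, 0, 0, 0, 0, 0, -0.003, 0, 0, 0, 0, 0, 0, -0.003, 0, 0, 0, 0, 0, 0])

```text
t: 11.35
tcp_pos: [0.5689, 0.072, 0.0131]
eef_rot: [-0.041, 0.999, -0.0, -0.0]
wrist_force: [-2.5, 0.6, -1.4]
opening: 0.001
gripper_force: 1.6
```

>>> arm_command(rows=[-0.003, 0, 0, 0, 0, 0, 0, -0.003, 0, 0, 0, 0, 0, 0])

```text
t: 11.55
tcp_pos: [0.5749, 0.0725, 0.0131]
eef_rot: [-0.041, 0.999, -0.0, -0.0]
wrist_force: [-4.1, 1.3, -2.5]
opening: -0.001
gripper_force: 1.7
```

```bash
python3 -c "
from h import *
dock()
p,d=read_camera('side')
cv2.imwrite('pics/s4.png',cv2.resize(p[190:260,270:430,::-1],None,fx=5,fy=5,interpolation=cv2.INTER_CUBIC))"
```

```text
t 11.55 dock mm 7.9 0.1 z 0.0131 F -4.0 1.6 -2.5
```

View pics/s4.png

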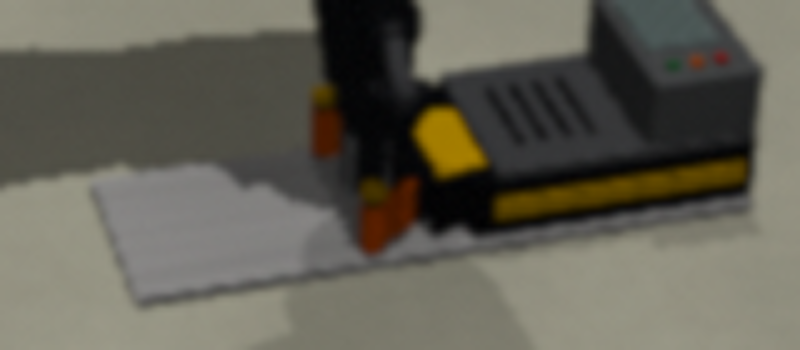

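>>> arm_command(rows=[-0.002, 0, 0, 0, 0, 0, 0, -0.002, 0, 0, 0, 0, 0, 0, -0.002, 0, 0, 0, 0, 0, 0])

```text
t: 11.9
tcp_pos: [0.5811, 0.0727, 0.0133]
eef_rot: [-0.041, 0.999, -0.0, -0.0]
wrist_force: [-2.4, -1.0, 1.8]
opening: -0.002
gripper_force: 1.5
```

>>> arm_command(rows=[-0.002, 0, 0, 0, 0, 0, 0, -0.001, 0, 0, 0, 0, 0, 0])

```text
t: 12.1
tcp_pos: [0.5837, 0.0728, 0.0131]
eef_rot: [-0.041, 0.999, -0.0, -0.0]
wrist_force: [-3.5, -2.0, 1.8]
opening: 0.002
gripper_force: 1.6
```

>>> arm_command(rows=[-0.001, 0, 0, 0, 0, 0, 0, -0.001, 0, 0, 0, 0, 0, 0])

```text
t: 12.3
tcp_pos: [0.5856, 0.0731, 0.013]
eef_rot: [-0.041, 0.999, -0.0, -0.001]
wrist_force: [-2.1, -1.5, 1.5]
opening: 0.005
gripper_force: 1.5
```

>>> arm_command(rows=[-0.001, 0, 0, 0, 0, 0, 0, -0.001, 0, 0, 0, 0, 0, 0])

```text
t: 12.5
tcp_pos: [0.5878, 0.0734, 0.013]
eef_rot: [-0.041, 0.999, -0.0, -0.0]
wrist_force: [-2.9, -1.0, 0.1]
opening: 0.002
gripper_force: 1.4
```

>>> arm_command(rows=[-0.001, 0, 0, 0, 0, 0, 0, -0.001, 0, 0, 0, 0, 0, 0])

```text
t: 12.7
tcp_pos: [0.5899, 0.0737, 0.013]
eef_rot: [-0.041, 0.999, -0.0, -0.0]
wrist_force: [-1.9, -2.3, -0.4]
opening: -0.003
gripper_force: 1.1
```

>>> arm_command(rows=[-0.001, 0, 0, 0, 0, 0, 0, -0.001, 0, 0, 0, 0, 0, 0])

```text
t: 12.9
tcp_pos: [0.5919, 0.0739, 0.013]
eef_rot: [-0.041, 0.999, -0.0, -0.0]
wrist_force: [-2.0, -1.6, 0.3]
opening: -0.003
gripper_force: 1.0
```

>>> arm_command(rows=[-0.001, 0, 0, 0, 0, 0, 0, -0.001, 0, 0, 0, 0, 0, 0])

```text
t: 13.1
tcp_pos: [0.5939, 0.074, 0.013]
eef_rot: [-0.041, 0.999, -0.0, -0.0]
wrist_force: [-1.5, -1.3, -1.1]
opening: -0.003
gripper_force: 0.8
```

>>> arm_command(rows=[-0.001, 0, 0, 0, 0, 0, 0, -0.001, 0, 0, 0, 0, 0, 0])

```text
t: 13.3
tcp_pos: [0.5958, 0.0742, 0.0131]
eef_rot: [-0.041, 0.999, -0.0, -0.0]
wrist_force: [-0.0, -1.6, -1.4]
opening: 0.001
gripper_force: 0.7
```

>>> arm_command(rows=[-0.001, 0, 0, 0, 0, 0, 0, -0.001, 0, 0, 0, 0, 0, 0])

```text
t: 13.5
tcp_pos: [0.5978, 0.0744, 0.0131]
eef_rot: [-0.041, 0.999, -0.0, -0.0]
wrist_force: [-1.3, 0.3, -1.1]
opening: 0.006
gripper_force: 0.6
```

>>> arm_command(rows=[-0.001, 0, 0, 0, 0, 0, 0, -0.001, 0, 0, 0, 0, 0, 0])

```text
t: 13.7
tcp_pos: [0.5994, 0.0745, 0.0131]
eef_rot: [-0.041, 0.999, -0.0, -0.001]
wrist_force: [-4.1, -0.7, 3.8]
opening: 0.0
gripper_force: 2.5
```

>>> arm_command(rows=[-0.001, 0, 0, 0, 0, 0, 0, -0.001, 0, 0, 0, 0, 0, 0])

```text
t: 13.9
tcp_pos: [0.6, 0.0745, 0.013]
eef_rot: [-0.041, 0.999, -0.0, -0.002]
wrist_force: [-9.7, -0.3, 6.9]
opening: 0.002
gripper_force: 5.0
```

>>> arm_command(rows=[-0.001, 0, 0, 0, 0, 0, 0, -0.001, 0, 0, 0, 0, 0, 0])

```text
t: 14.1
tcp_pos: [0.6007, 0.0746, 0.013]
eef_rot: [-0.041, 0.999, -0.0, -0.003]
wrist_force: [-14.5, -0.7, 10.4]
opening: 0.001
gripper_force: 7.2
```

>>> arm_command(rows=[0, 0, -0.001, 0, 0, 0, 0, 0, 0, 0, 0, 0, 0, 0])

```text
t: 14.3
tcp_pos: [0.601, 0.0746, 0.0133]
eef_rot: [-0.041, 0.999, -0.0, -0.003]
wrist_force: [-7.8, -0.7, -0.7]
opening: 0.003
gripper_force: 4.3
```

```bash
python3 -c "
from h import *
dock();print(R.from_quat(sense()['eef_rot']).as_matrix()[:,2])"
```

```text
t 14.3 dock mm 34.1 0.1 z 0.0133 F -7.8 -0.1 -0.7
[-5.53075256e-03 -7.59396247e-04 -9.99984417e-01]
```

>>> arm_command(rows=[-0.001, 0, -0.0003, 0, 0, 0, 0, -0.001, 0, -0.0003, 0, 0, 0, 0, 0, 0, 0, 0, 0, 0, 0])

```text
t: 14.6
tcp_pos: [0.6019, 0.0746, 0.0134]
eef_rot: [-0.041, 0.999, -0.0, -0.004]
wrist_force: [-11.8, -0.5, 0.2]
opening: 0.001
gripper_force: 5.7
```

>>> arm_command(rows=[-0.0006, 0, -0.0002, 0, 0, 0, 0, 0, 0, 0, 0, 0, 0, 0, 0, 0, 0, 0, 0, 0, 0])

```text
t: 14.9
tcp_pos: [0.602, 0.0746, 0.0134]
eef_rot: [-0.041, 0.999, -0.0, -0.004]
wrist_force: [-12.8, -0.1, 0.4]
opening: 0.001
gripper_force: 6.3
```

>>> arm_command(rows=[0, 0, 0, 0, 0, 0, 0, 0, 0, 0, 0, 0, 0, 0, 0, 0, 0, 0, 0, 0, 0, 0, 0, 0, 0, 0, 0, 0, 0, 0, 0, 0, 0, 0, 0, 0, 0, 0, 0, 0, 0, 0])

```text
t: 15.5
tcp_pos: [0.602, 0.0746, 0.0134]
eef_rot: [-0.041, 0.999, -0.0, -0.004]
wrist_force: [-11.9, -1.9, -0.2]
opening: -0.002
gripper_force: 6.3
```

>>> arm_command(rows=[0.001, 0, 0, 0, 0, 0, 0, 0.001, 0, 0, 0, 0, 0, 0, 0.001, 0, 0, 0, 0, 0, 0, 0.001, 0, 0, 0, 0, 0, 0, 0.001, 0, 0, 0, 0, 0, 0, 0.001, 0, 0, 0, 0, 0, 0, 0.001, 0, 0, 0, 0, 0, 0, 0.001, 0, 0, 0, 0, 0, 0, 0.001, 0, 0, 0, 0, 0, 0])

```text
t: 16.4
tcp_pos: [0.5984, 0.0744, 0.0154]
eef_rot: [-0.041, 0.999, -0.0, 0.001]
wrist_force: [0.0, -1.1, -1.1]
opening: 0.001
gripper_force: 0.0
```

```bash
python3 -c "
from h import *
dock()"
```

```text
t 16.4 dock mm 31.5 0.1 z 0.0154 F -0.0 -1.1 -1.1
```

>>> arm_command(rows=[0.001, 0, 0, 0, 0, 0, 0, 0, 0, -0.005, 0, 0, 0, 0, 0, 0, -0.01, 0, 0, 0, 0, 0, 0, -0.02, 0, 0, 0, 0, 0, 0, -0.03, 0, 0, 0, 0, 0, 0, -0.03, 0, 0, 0, 0, 0.03, 0, -0.03, 0, 0, 0, 0, 0.04, 0, 0, 0, 0, 0, 0, 0.04, 0, 0, 0, 0, 0, 0, 0.03, 0, 0, 0, 0, 0, 0])

```text
t: 17.4
tcp_pos: [0.4548, 0.0625, 0.141]
eef_rot: [-0.041, 0.999, -0.0, 0.0]
wrist_force: [-0.9, -0.3, 0.9]
opening: -0.005
gripper_force: 0.0
```

```bash
python3 -c "
from h import *
dock()
a,_=read_camera('side');b,_=read_camera('scene')
f=lambda p,x,y:cv2.resize(p[y:y+58,x:x+160,::-1],None,fx=5,fy=5,interpolation=cv2.INTER_CUBIC)
cv2.imwrite('pics/f.png',np.vstack([f(a,270,192),f(b,230,240)]))"
```

```text
t 17.4 dock mm -112.6 0.0 z 0.141 F -1.0 -0.2 0.9
```

View pics/f.png

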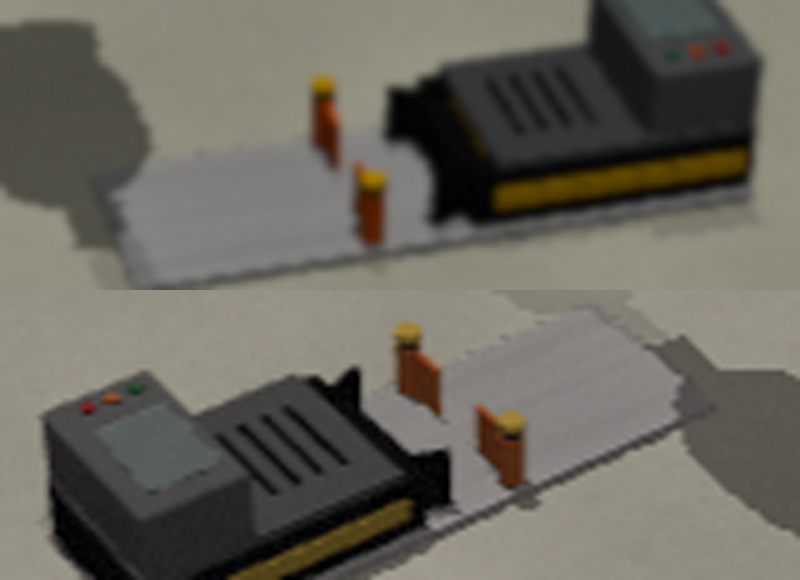

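The side view (top) shows the pack in the bay with its tail near (440,150), and both orange leaves are shut at (325,120) and (365,205). The scene view (bottom) shows the same, with the leaves shut at (418,375) and (500,445).

```bash
python3 -c "
from workcell import *
print(close_job())"
```

```text
the job is handed in; nothing more can be done
None
```

The pack is in the bay, pressed against the contact pad at about 12 N for a little over half a second, with both leaves shut behind it, and the job is handed in at about 17.5 s; one brief wrist-force spike of 33 N (over your 30 N limit) came as the pack passed the lead-ins, before it reached the pad.

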